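Put a brush head in the wall pocket and latch its swing door

ROBOT

A 6-joint arm with a two-finger parallel gripper is mounted at the origin on the work surface. World frame = base frame: x ahead of the robot, y to its left, z up, the work surface at z = 0. Lengths are in m, angles in degrees, forces in N, time in s.
With the tool pointing down it reaches from about 0.325 to 0.775 m from the base axis. Payload 5.5 kg.
Tool frame: the origin (TCP) lies midway between the tips of the shut fingers; the grasp point (between the pads) lies robot.grasp_offset behind it (robot.grasp_offset is the distance from the TCP to the grasp point, in m); z points along the fingers, y is the line along which they close (so a half turn about z gives the same grasp; the last joint's range is limited). The gripper opens to 85 mm and grips with 20 to 120 N. Pads are 22 mm wide; open, the fingers measure 114 mm over their backs; the gripper's body (76 mm by 85 mm) begins 54 mm behind the grasp point. The pads swing forward as they close: fully open they stand 13 mm farther back than shut.
Start: joints at [-71.087, 5.22, 70.514, -0, 104.267, -3.249], TCP at [0.226, -0.556, 0.231] pointing down, gripper open.
Joint ranges: [-164.24, 164.24], [-49.07, 125.15], [9.68, 141.18], [-86.29, 266.29], [3.28, 154.24], [-151.56, 151.56]. Speed limits (degrees/s): [147.25, 147.25, 172.46, 180, 180, 180].

INTERFACE

Orientations are given as [roll, pitch, yaw] about the fixed x, y, z axes, in that order (R = Rz(yaw) Ry(pitch) Rx(roll)).
In Python, from station import robot gives the robot as it stands. Calls block until the motion is done:
- robot.reach(position, orientation): joint-space move of the TCP to a pose.
- robot.servo_line(position, speed=0.15, rot=None): straight line of the TCP; rot=None keeps the orientation; speed is the mean speed in m/s.
- robot.move_j(angles): joint-space move.
- robot.move_gripper(opening, effort=None): finger opening in m; effort is the grip in N (None keeps the last); returns when the fingers have stopped.
- robot.hold(seconds).
- robot.inverse_kinematics(position, orientation): joint angles nearest the present ones, or None.
- robot.state(): the state.
- robot.camera(name): name is "side" or "top"; returns a dict with "frame" (420x560x3 uint8, red, green, blue), "intrinsics" (3x3 intrinsics, pixels), "k1" (the pictures are not rectified: a ray, as slopes to the right and down, at radius r is drawn at 1 + k1 r^2 times it, then the intrinsics apply), "rvec" (rotation vector, rad) and "tvec" (3), from world to camera coordinates, as OpenCV has them. Camera axes: x right, y down, z forward; pixel columns grow to the right and rows downward; lengths in m; the calibration is good to about 2 mm. A picture is of the moment at which its call begins. There is no depth.
A pose or a line that the arm cannot do raises robot.MotionError and nothing moves.
- robot.sign_off(): hands the job in; it is judged then, once.
The state is a dict: "time_s": time; "qpos": joint angles; "joint_vel": joint speeds; "tau": joint torques, N m; "eef_pos": TCP position; "orientation": TCP orientation; "ft_force": force on the tool from outside, world axes, zero at the start; "wrist_torque": the same for the moment, N m; "grip_width": finger opening in m; "gripper_force": force on a finger pad.
Only numpy, scipy, OpenCV 4.12 (cv2) and the standard library are available. Lean on these libraries where they do the work, as an engineer would, in place of code of your own. Each camera call takes 0.05 s, during which the arm holds its last target. There are 200 camera calls.

TASK

Put the loose toothbrush head from the table into the wall pocket, then push the free end of the pocket's swing door round its pin until the red spring catch snaps up behind the door's tongue and holds it against the rubber stop. Push gently once the door meets the stop, do not ram it, and leave the other things where they are.

Things in the scene. Friction and masses are not known exactly. Their poses are not given: they have to be found in the camera images.
- head: Blue toothbrush head with white bristles, loose, lying bristles up on the white table. 72 mm long, 18 mm high, about 18 g. Origin: underside, middle of its length; x along it, from the neck (12 mm wide, 12 mm high, x -36 to +10 mm; grip it here, across y) to the bristle end (15 mm wide, x +10 to +36 mm).
- pocket: Pale blue plastic wall pocket, an open-topped trough fixed to the front edge of the green ledge (50 mm high, starting at x = +36 mm). 64 mm (x) by 200 mm (y) outside, walls 3 mm, rim 70 mm above the table. Origin: table level below its middle; y along it from pin end to free end, x towards the ledge. Two brush heads already lie inside in the pin half (y -81 to -9 mm).
- pocket_floor (a point): Point on the pocket's inner floor (15 mm above the table) in the middle of its empty half, 52 mm from the pocket's middle towards the free end. The open door leaves this half uncovered. Inside width 58 mm.
- pin (a point): Centre of the steel pin about which the door turns, 80 mm above the table, at x = 0, y = -88 mm of the pocket.
- door (a joint): Orange swing door lying flat over the pocket's rim. Value = opening angle, rad: 0 along the pocket's y axis, growing as the free end swings out to the robot side (counterclockwise from above). Plate 58 mm wide, 72 to 80 mm above the table, 176 mm long from the pin, then a 20 mm wide tongue to 214 mm. It stays where it is left; about 1 N at the post turns it. Goes past 0 to about -0.1.
- door_post (a point): Middle of the white round upright post (16 mm across, from 80 to 112 mm above the table) on the door's middle line, 164 mm from the pin: push the free end here.
- catch (a joint): Red spring catch on the grey block, below the tongue's path; 0 when up, up to 0.009 m pressed down. From about 30 mm of tongue travel before latching the tongue climbs its 45 degree ramp (4 to 9 N at the post, giving way suddenly at the top by some 8 mm: not yet the stop), holds it 6 mm down, then it snaps up behind the tongue and keeps it from coming back.
- buffer (a joint): Sprung black rubber stop on the grey block, met by the tongue about 204 mm from the pin; value = travel in m, 0 free, 0.0075 hard end. 1.5 N preload plus 1.2 N per mm. The catch snaps at about 3 mm (about 7 N push at the post); the hard end is at about 13 N at the post; over 18 N on the stop is ramming. Latched and let go it stays about 2.7 mm in; unlatched it springs back to 0.
- block_mark (a point): Mark on the pocket, 116 mm from its middle beyond the free end, 72 mm up, where the grey block with catch and stop is nominally set (door then latches at angle 0). The block (62 mm along x, stop housing 90 mm high) is clamped by hand anywhere within 8 mm either way along the pocket's x; this is not measured, so the latched angle lies anywhere from -0.05 to +0.05.
- tumbler: Steel tumbler, 68 mm across, 90 mm high, standing on the ledge; bystander. Origin: centre of its underside.
- jar: Glass jar with steel lid, 64 mm across, 85 mm high, on the ledge; bystander. Origin: centre of its underside.
- soap_bottle: Amber bottle, 56 mm across, 95 mm high, on the ledge; bystander. Origin: centre of its underside.
- comb: Yellow comb, 160 x 34 x 5 mm, flat on the table; bystander. Origin: underside, middle; x along it.
- nail_brush: Wooden nail brush, 85 x 36 x 30 mm, on the table; bystander. Origin: underside, middle; x along it.
- soap: Pale bar of soap, 75 x 50 x 22 mm, on the ledge; bystander. Origin: underside, middle.

How it is judged:
By the outcome, as a careful person would: the job done as asked, in the order asked, and still so for the second after the job is handed in, with the robot touching nothing.
It also fails if it takes over 72 s, if anything falls off the work surface, if the arm or the gripper's body presses on something with over 40 N, if the wrist force passes 120 N, or if a joint passes its speed limit or range.

## Working session

There is one attempt and no reset: what is moved stays moved. The work goes in short steps, each a Python script; the robot and the scene stay as the last script left them, time stands still between calls to the robot, and variables do not carry over. Pictures are saved under pics/ and viewed, at most 10 in all, crops included, and the job is handed in when it is done.

```bash
ls; mkdir -p pics; python3 - <<'E'
from station import robot
import cv2,numpy as np
s=robot.state();print(s,robot.grasp_offset)
for n in("top","side"):
    c=robot.camera(n);cv2.imwrite(f"pics/{n}0.png",c["frame"][:,:,::-1]);print(n,c["intrinsics"],c["k1"],c["rvec"],c["tvec"], -cv2.Rodrigues(np.array(c["rvec"]))[0].T@c["tvec"])
E
```

```text
pics
{'time_s': 0.0, 'qpos': array([-7.10842338e+01,  5.26381190e+00,  7.05820845e+01, -2.87923241e-04,
        1.04266939e+02, -3.24967976e+00]), 'joint_vel': array([-0.07596501,  0.00973111, -0.043106  ,  0.02457453, -0.00853941,
       -0.05441118]), 'tau': array([-5.51495450e-04, -4.58734059e+01, -4.18021488e+01, -5.61369984e-05,
        1.16257320e-02,  2.97271626e-06]), 'eef_pos': array([ 0.22626431, -0.55539544,  0.2301415 ]), 'orientation': array([-1.79887331e+02, -6.11756521e-03,  2.21653693e+01]), 'ft_force': array([-0.72335728,  0.24254376,  0.82313314]), 'wrist_torque': array([-0.01483173, -0.02521973,  0.01264955]), 'gripper_force': 0.0, 'grip_width': 0.08566445287049392} 0.0187
top [[516.15382274   0.         284.46239733]
 [  0.         516.15382274 216.41732587]
 [  0.           0.           1.        ]] 0.046184672495598024 [ 2.18386131 -2.15589971  0.12580762] [0.05303283 0.57712438 1.41980342] [0.42049247 0.07135395 1.47303139]
side [[440.5458834    0.         283.91937641]
 [  0.         440.5458834  207.63681914]
 [  0.           0.           1.        ]] -0.05688615410411658 [ 2.16248547 -0.24335271  0.14001684] [-0.53869838  0.18264652  0.79058386] [ 0.39533539 -0.65485537  0.60287055]
```

View pics/top0.png

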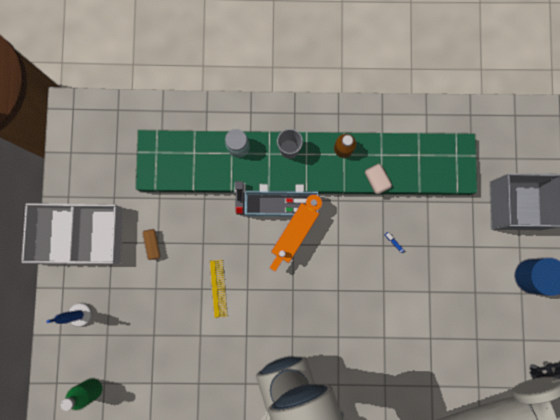

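View pics/side0.png

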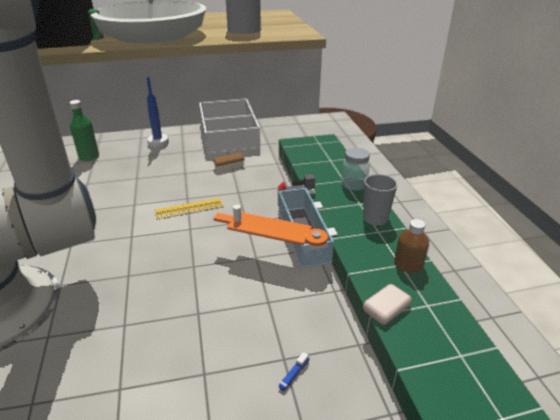

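Top view: head at about (395,242), pocket at (245–320, 192–215), pin at (314,202), post at about (283,254), and the grey block with red catch at (240,198). Side view: head at (294,371), post at (237,213), pin at (316,236). Next I zoom in.

```bash
python3 - <<'E'
import cv2,numpy as np
t=cv2.imread("pics/top0.png");s=cv2.imread("pics/side0.png")
def z(i,a,b,c,d,k):return cv2.resize(i[b:d,a:c],None,fx=k,fy=k,interpolation=cv2.INTER_CUBIC)
a=z(t,230,175,330,275,4);b=z(t,375,222,415,262,10)
c=z(s,210,165,340,265,4)[:, :520];d=z(s,270,345,320,395,8)
def pad(i,w=400,h=400):
    return cv2.copyMakeBorder(i,0,max(0,h-i.shape[0]),0,max(0,w-i.shape[1]),0)
cv2.imwrite("pics/zt.png",np.hstack([a,b]))
cv2.imwrite("pics/zs.png",np.hstack([c,z(s,270,345,305+15,395,5)[:250] if 0 else pad(z(s,275,345,315,395,7),280,400)]))
E
```

```text
(no output)
```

View pics/zt.png

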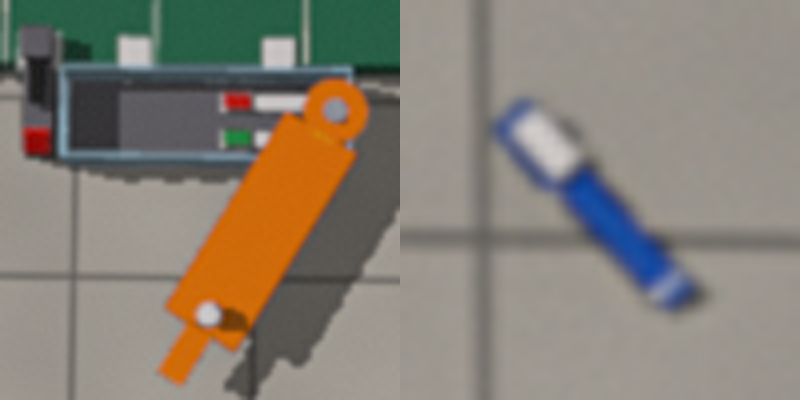

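View pics/zs.png

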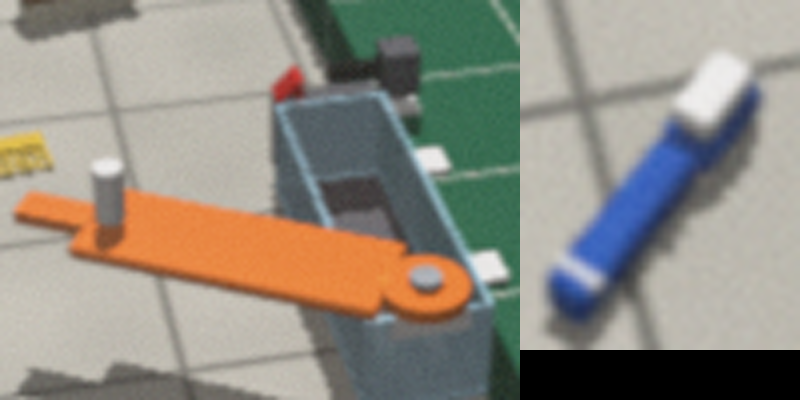

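Zoomed, the neck end of the head is near top px (404,251) and the bristle end near (386.5,233.5). Post top is at (281.6,253) in the top view and (236.6,205.4) in the side view. The pin is at (313.4,201.9) and (316.2,233.7).

```bash
cat > h.py <<'E'
import cv2,numpy as np
from station import robot
def cam(n):
    c=robot.camera(n);c["R"]=cv2.Rodrigues(np.array(c["rvec"]))[0];c["C"]=-c["R"].T@np.array(c["tvec"]);return c
def ray(c,p):
    u=cv2.undistortPoints(np.array([[p]],float),np.array(c["intrinsics"]),np.array([c["k1"],0,0,0.]))[0,0]
    d=c["R"].T@np.array([u[0],u[1],1]);return d/np.linalg.norm(d)
def plane(c,p,z):
    d=ray(c,p);return c["C"]+d*(z-c["C"][2])/d[2]
def tri(t,p,s,q):
    a,b=ray(t,p),ray(s,q)
    k=np.linalg.lstsq(np.c_[a,-b],s["C"]-t["C"],rcond=None)[0]
    A,B=t["C"]+k[0]*a,s["C"]+k[1]*b
    return (A+B)/2,np.linalg.norm(A-B)
def comp(m,win):
    "largest blob of mask in window -> contour, centroid, area"
    x0,y0,x1,y1=win;k=np.zeros(m.shape,np.uint8);k[y0:y1,x0:x1]=m[y0:y1,x0:x1]
    n,l,st,ce=cv2.connectedComponentsWithStats(k)
    i=1+np.argmax(st[1:,4]);return l==i,ce[i],st[i,4]
E
python3 - <<'E'
from h import *
np.set_printoptions(precision=4,suppress=True)
t,s=cam("top"),cam("side")
Z=lambda x,y,a,b,k:((x+.5)/k-.5+a,(y+.5)/k-.5+b)
T=lambda x,y:Z(x,y,230,175,4);S=lambda x,y:Z(x,y,210,165,4)
for n,p,q in [("post",(208,314),(107,164)),("pin",(335,109),(426,276)),("free/robot corner",(62,161),(281,103)),("free/ledge",(61,67),(384,95)),("pin/ledge",(353,69),(490,303)),("pin/robot",None,(374,318))]:
    if p: print(n,*tri(t,T(*p),s,S(*q)))
    else: print(n,plane(s,S(*q),.07))
for nm,c,w in(("top",t,(375,222,415,262)),("side",s,(270,345,320,395))):
    hsv=cv2.cvtColor(c["frame"],cv2.COLOR_RGB2HSV)
    blue=cv2.inRange(hsv,(100,90,40),(130,255,255)); white=cv2.inRange(hsv,(0,0,205),(180,45,255))
    m,ce,a=comp(blue,w);mw,cw,aw=comp(white,w);print(nm,ce,a,cw,aw)
    r=cv2.minAreaRect(np.argwhere(m)[:,::-1].astype(np.float32));print(r)
    c["b"]=ce;c["w"]=cw
    print("blue@.008",plane(c,ce,.008),"white@.018",plane(c,cw,.018))
    pts=np.argwhere(m|mw)[:,::-1]
    if nm=="top":
        W=np.array([plane(c,p,.012) for p in pts])[:,:2];mu=W.mean(0);v=np.linalg.svd(W-mu)[2][0]
        e=(W-mu)@v;print("extent",np.ptp(e),"mid",mu+v*(e.max()+e.min())/2,"axis",v,np.ptp((W-mu)@[-v[1],v[0]]))
print("tri white",*tri(t,t["w"],s,s["w"]),"tri blue",*tri(t,t["b"],s,s["b"]))
# neck end
print("neck end",*tri(t,Z(282,288,375,222,10),s,Z(578-520,285,275,345,7)))
E
```

```text
post [0.4708 0.0673 0.1119] 0.0007755634260437693
pin [ 0.6118 -0.0173  0.0824] 0.0003468541452260105
free/robot corner [0.5785 0.1677 0.0707] 0.007202013255612582
free/ledge [0.6419 0.1703 0.0663] 0.002943288407902063
pin/ledge [ 0.641  -0.0302  0.0708] 0.00015154245846439544
pin/robot [ 0.5836 -0.0281  0.07  ]
top [396.1228 244.4737] 57 [388. 235.] 1
((396.07080078125, 244.43804931640625), (13.546380996704102, 4.04509973526001), 48.8140754699707)
blue@.008 [ 0.503  -0.2575  0.008 ] white@.018 [ 0.5289 -0.2327  0.018 ]
extent 0.05360281435447739 mid [ 0.5089 -0.2512] axis [-0.7494 -0.6621] 0.011641171514240056
side [293.2205 372.5538] 195 [302.0339 356.5424] 59
((295.4098205566406, 369.5082092285156), (7.6822123527526855, 33.801734924316406), 39.80556869506836)
blue@.008 [ 0.5083 -0.256   0.008 ] white@.018 [ 0.5271 -0.2374  0.018 ]
tri white [ 0.5288 -0.2337  0.0127] 0.0010443045325448576 tri blue [ 0.5054 -0.2574  0.0103] 0.004948338636785159
neck end [ 0.4869 -0.2756  0.0102] 0.0006889788437148217
```

```bash
python3 - <<'E'
from h import *
g=np.array([.5045,-.2578]);o=[180,0,43]
robot.reach([*g,.08],o)
robot.servo_line([*g,.005],speed=.08)
robot.move_gripper(0.0,25)
st=robot.state();print(st["grip_width"],st["gripper_force"],st["eef_pos"])
robot.servo_line([*g,.16],speed=.12)
st=robot.state();print(st["time_s"],st["grip_width"],st["eef_pos"],st["ft_force"])
c=cam("side");t=cam("top")
a=c["frame"][150:400,130:400];b=t["frame"][180:305,330:465]
im=np.hstack([cv2.resize(a,(540,500)),cv2.resize(b,(260,240)) if 0 else cv2.copyMakeBorder(cv2.resize(b,(260,240)),0,260,0,0,0)])
cv2.imwrite("pics/grasp.png",im[:,:,::-1])
E
```

```text
0.011218615984652906 26.322160363197327 [ 0.50460723 -0.25783977  0.00517693]
5.0 0.010991091210739365 [ 0.5041353  -0.25755202  0.15879446] [-0.22952083 -0.0229983  -0.90745187]
```

View pics/grasp.png

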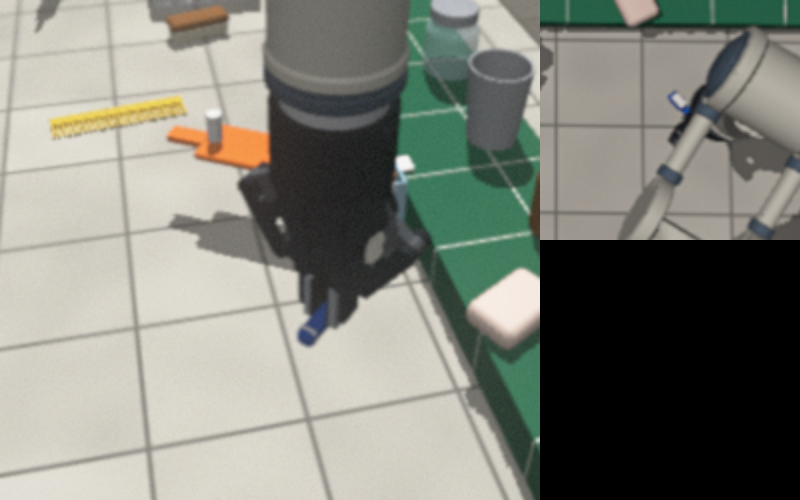

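The head is held by its neck, with both ends showing (grip width 11 mm, as expected). Next I place it in the pocket, checking the force on the way down.

```bash
python3 - <<'E'
from h import *
p=np.array([.611,.1125])
robot.reach([*p,.17],[180,0,90])
robot.servo_line([*p,.075],speed=.1)
f0=robot.state()["ft_force"];z=.075
while z>.0235:
    z=max(z-.004,.023);robot.servo_line([*p,z],speed=.05)
    d=robot.state()["ft_force"]-f0
    if abs(d).max()>3: print("contact",z,d);break
st=robot.state();print(z,st["eef_pos"],st["grip_width"],d,st["time_s"])
c=cam("side");cv2.imwrite("pics/place.png",cv2.resize(c["frame"][90:300,200:430],None,fx=2.6,fy=2.6)[:,:,::-1])
E
```

```text
contact 0.02699999999999996 [ 0.36319602 -0.67220884  4.37594146]
0.02699999999999996 [0.61178938 0.11260136 0.02798359] 0.010944016980974499 [ 0.36319602 -0.67220884  4.37594146] 10.6333
```

View pics/place.png

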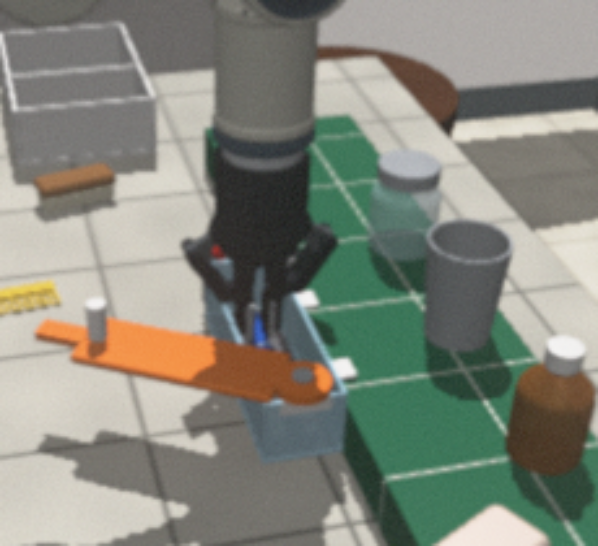

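The head is inside the trough between the walls and the fingers are clear of the rim. I release it with a small opening.

```bash
python3 - <<'E'
from h import *
p=np.array([.6115,.1125])
robot.move_gripper(.021)
st=robot.state();print(st["grip_width"],st["ft_force"])
robot.servo_line([*p,.20],speed=.1)
robot.move_gripper(0.0)
robot.reach([.43,-.02,.2],[180,0,59])
st=robot.state();print(st["time_s"],st["grip_width"])
t,c=cam("top"),cam("side")
a=cv2.resize(t["frame"][175:275,230:330],(400,400),interpolation=2);b=cv2.resize(c["frame"][165:265,230:330],(400,400),interpolation=2)
cv2.imwrite("pics/rel.png",np.hstack([a,b])[:,:,::-1])
E
```

```text
0.02063857176325131 [-10.36937844  -0.14318904  13.51772886]
14.0833 -0.00031136635200251577
```

View pics/rel.png

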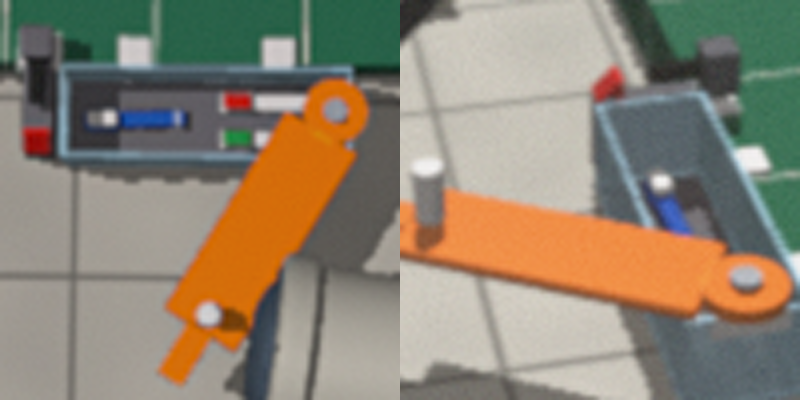

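The head lies flat on the floor in the empty half, and the door and the other heads have not moved. Now I swing the door.

```bash
cat >> h.py <<'E'
PIN=np.array([.6118,-.0173])
def dirs(th):
    a=np.radians(th);return np.array([-np.sin(a),np.cos(a)]),np.array([np.cos(a),np.sin(a)])
def tcp(th,s=.019):
    d,n=dirs(th);return [*(PIN+.164*d-s*n),.09]
def push_force(th,f0):
    return -(robot.state()["ft_force"]-f0)[:2]@dirs(th)[1]
E
python3 - <<'E'
from h import *
p=np.array(tcp(59,.042))
robot.reach([*p[:2],.15],[180,0,59]);robot.servo_line(p,speed=.1)
f0=robot.state()["ft_force"];np.save("f0.npy",f0)
robot.servo_line(tcp(59,.022),speed=.05)
for th in np.arange(57,11.9,-3):
    robot.servo_line(tcp(th),speed=.06,rot=[180,0,th]);f=push_force(th,f0);print(th,round(f,1),end="; ")
    if f>6:break
st=robot.state();print(st["time_s"],st["eef_pos"])
E
```

```text
57.0 0.2; 54.0 -0.1; 51.0 0.3; 48.0 0.7; 45.0 0.1; 42.0 -0.0; 39.0 -0.9; 36.0 0.4; 33.0 0.4; 30.0 -0.8; 27.0 -0.3; 24.0 -0.2; 21.0 -0.1; 18.0 0.1; 15.0 0.1; 12.0 -0.5; 20.5583 [0.55888136 0.13905494 0.08996762]
```

```bash
python3 - <<'E'
from h import *
t,c=cam("top"),cam("side")
a=cv2.resize(t["frame"][165:265,230:330],(400,400),interpolation=2);b=cv2.resize(c["frame"][140:270,210:340],(400,400),interpolation=2)
cv2.imwrite("pics/push.png",np.hstack([a,b])[:,:,::-1])
E
```

```text
(no output)
```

View pics/push.png

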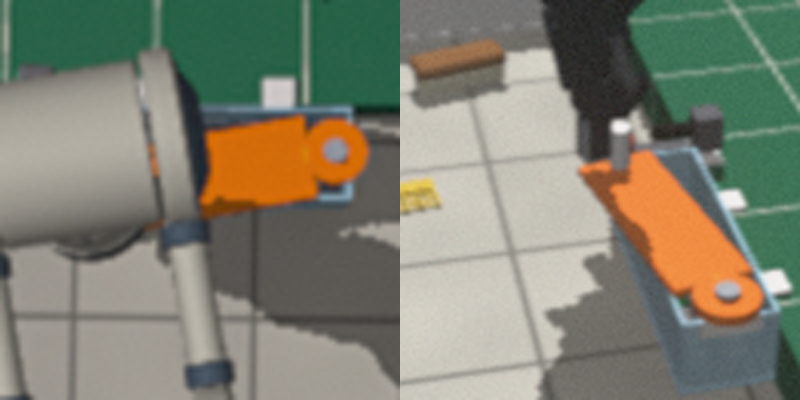

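The door has followed to about 12° with the finger behind the post (side crop 620,140). I continue in fine steps.

```bash
python3 - <<'E'
from h import *
f0=np.load("f0.npy");th=11.8;peak=0;gave=False;log=[];hi=0
def F(th):
    v=[]
    for _ in range(3): robot.hold(.02);v.append(push_force(th,f0))
    return np.mean(v)
while th>-4.5:
    th-=.2 if gave else .35
    robot.servo_line(tcp(th),speed=.02,rot=[180,0,th])
    f=F(th);log.append((round(th,2),round(f,1)));peak=max(peak,f)
    if not gave and peak>3 and f<peak-2.5: gave=True;log.append("gave")
    if (gave and f>9.2) or f>11: break
    if robot.state()["time_s"]>52:break
print(*log);st=robot.state();print(st["time_s"],st["eef_pos"],tcp(th))
E
```

```text
(11.45, np.float64(0.6)) (11.1, np.float64(0.3)) (10.75, np.float64(-0.7)) (10.4, np.float64(-0.2)) (10.05, np.float64(1.6)) (9.7, np.float64(4.6)) (9.35, np.float64(6.1)) (9.0, np.float64(6.2)) (8.65, np.float64(6.8)) (8.3, np.float64(8.2)) (7.95, np.float64(8.3)) (7.6, np.float64(-0.2)) gave (7.4, np.float64(-0.1)) (7.2, np.float64(0.1)) (7.0, np.float64(-0.4)) (6.8, np.float64(-0.3)) (6.6, np.float64(-0.8)) (6.4, np.float64(-0.7)) (6.2, np.float64(-0.6)) (6.0, np.float64(-0.9)) (5.8, np.float64(-0.1)) (5.6, np.float64(-0.3)) (5.4, np.float64(0.1)) (5.2, np.float64(0.5)) (5.0, np.float64(2.9)) (4.8, np.float64(2.9)) (4.6, np.float64(2.5)) (4.4, np.float64(2.1)) (4.2, np.float64(2.1)) (4.0, np.float64(2.4)) (3.8, np.float64(1.5)) (3.6, np.float64(2.9)) (3.4, np.float64(2.3)) (3.2, np.float64(1.9)) (3.0, np.float64(2.2)) (2.8, np.float64(2.6)) (2.6, np.float64(2.2)) (2.4, np.float64(2.3)) (2.2, np.float64(4.2)) (2.0, np.float64(5.0)) (1.8, np.float64(5.4)) (1.6, np.float64(6.9)) (1.4, np.float64(7.0)) (1.2, np.float64(7.8)) (1.0, np.float64(6.4)) (0.8, np.float64(6.7)) (0.6, np.float64(7.9)) (0.4, np.float64(8.5)) (0.2, np.float64(9.0)) (0.0, np.float64(9.6))
35.6583 [0.59127369 0.14658323 0.08989584] [np.float64(0.5928), np.float64(0.1467), 0.09]
```

The 7.8 → 6.4 N drop at about 1.1° looks like the catch snapping behind the tongue. I back off while watching the force, then verify.

```bash
python3 - <<'E'
from h import *
f0=np.load("f0.npy");th=0
for s in np.arange(.0195,.0285,.001):
    robot.servo_line(tcp(th,s),speed=.02);robot.hold(.05);print(round(s,4),round(push_force(th,f0),1),end="; ")
robot.servo_line(tcp(th,.05),speed=.1)
p=np.array(tcp(th,.05));p[2]=.2;robot.servo_line(p,speed=.15)
robot.reach([.40,-.25,.25],[180,0,0])
st=robot.state();print(st["time_s"],st["eef_pos"])
t,c=cam("top"),cam("side")
a=cv2.resize(t["frame"][165:265,230:330],(400,400),interpolation=2);b=cv2.resize(c["frame"][150:250,245:345],(400,400),interpolation=2)
cv2.imwrite("pics/end.png",np.hstack([a,b])[:,:,::-1])
E
```

```text
0.0195 8.4; 0.0205 9.3; 0.0215 6.5; 0.0225 5.9; 0.0235 0.6; 0.0245 -0.8; 0.0255 -1.8; 0.0265 -0.1; 0.0275 -0.9; 41.2083 [ 0.40043404 -0.2494198   0.24968575]
```

View pics/end.png

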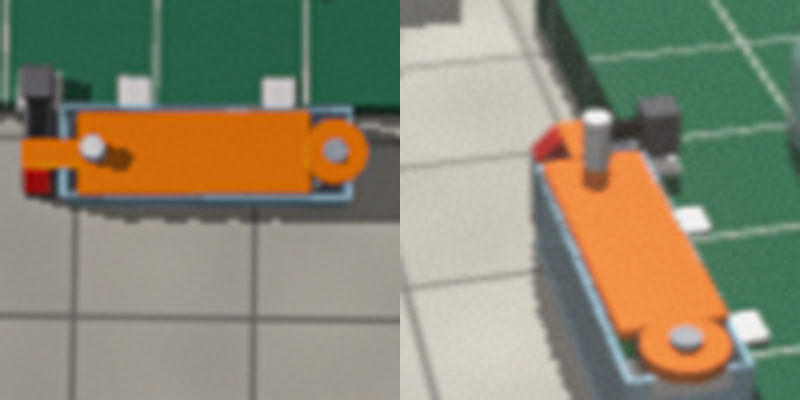

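The end view shows the door lying along the pocket. The red catch stands up behind the tongue (left crop 37,180) with the tongue against the stop. The push force fell from 5.9 to 0.6 N within 1 mm of backing off, which means the catch is holding the door and the stop is not springing it back.

```bash
python3 -c "
from station import robot
print(robot.sign_off())"
```

```text
the job is handed in; nothing more can be done
None
```

The job is handed in: the brush head lies in the pocket's empty half, and the door is shut against the rubber stop with the catch up behind its tongue; the push peaked at about 9.6 N, and the arm finished clear at about 41 s.

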